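# Unlock the induction hob with its two lock keys and start it

### The arm

A 7-joint arm with a two-finger parallel gripper is mounted at the origin on a cart in front of the work surface, level with it; the furniture and walls round the work are solid. World frame = base frame: x ahead of the robot, y to its left, z up, the work surface at z = 0. Lengths are in m, angles in rad, forces in N, time in s.
With the tool pointing down it reaches from about 0.35 to 0.9 m from the base axis. Payload 19.9 kg.
Tool frame: the origin (TCP) lies between the finger pads; the fingertips stand 19 mm ahead of it and the grasp point (between the pads) is the TCP; z points along the fingers, y is the line along which they close (so a half turn about z gives the same grasp; the last joint's range is limited). The gripper opens to 94 mm and grips with 3 to 60 N. Pads are 16 mm wide; open, the fingers measure 119 mm over their backs; the gripper's body (75 mm by 177 mm) begins 78 mm behind the grasp point.
Start: joints at [1.167, 0.417, -0.01, 1.614, 0.005, 1.111, -0.053], TCP at [0.221, -0.585, 0.224] pointing down, gripper open.
Joint ranges: [-2.81, 2.81], [-0.39, 2.02], [-1.27, 1.25], [0.06, 2.57], [-1.19, 4.33], [0.19, 2], [-2.82, 2.82]. Speed limits (rad/s): [1.89, 1.89, 2.39, 2.39, 3.01, 3.01, 3.01].

### API

Orientations are given as a 3x3 rotation matrix whose columns are the frame's x, y, z axes.
In Python, from rig import robot gives the robot as it stands. Calls block until the motion is done:
- robot.move_ptp(position, orientation): joint-space move of the TCP to a pose.
- robot.move_linear(position, velocity=0.15, frame=None, threshold=None): straight line of the TCP; frame=None keeps the orientation; velocity is the mean speed in m/s. With threshold (N) it stops when the force on the tool has changed by that much, and returns True; else False.
- robot.goto_joints(angles): joint-space move.
- robot.gripper_to(opening): finger opening in m; the grip force is fixed at half the most; returns when the fingers have stopped.
- robot.pause(seconds).
- robot.ik(position, orientation): joint angles nearest the present ones, or None.
- robot.get_state(): the state.
- robot.grab_frame(name): name is "scene" or "top"; returns the picture (420x560x3 uint8, red, green, blue); there is no depth.
- robot.camera_info(name): a dict with "fx", "fy", "cx", "cy" (pixels), "rvec" (rotation vector, rad) and "tvec" (3), from world to camera coordinates, as OpenCV has them. Camera axes: x right, y down, z forward; pixel columns grow to the right and rows downward; lengths in m; the calibration is good to about 2 mm. A picture is of the moment at which its call begins. camera_info takes no time and is no camera call.
A pose or a line that the arm cannot do raises robot.PlanningError and nothing moves.
- robot.sign_off(): hands the job in; it is judged then, once.
The state is a dict: "time": time; "qpos": joint angles; "joint_vel": joint speeds; "effort": joint torques, N m; "ee_pos": TCP position; "tool_rot": TCP orientation; "force": force on the tool from outside, world axes, zero at the start; "moment": the same for the moment, N m; "opening": finger opening in m; "grasp_force": force on a finger pad.
Only numpy, scipy, OpenCV 4.12 (cv2) and the standard library are available. Lean on these libraries where they do the work, as an engineer would, in place of code of your own. Each camera call takes 0.05 s, during which the arm holds its last target. There are 200 camera calls.

### The job

Release the child lock of the induction hob: with both fingertips press its two orange keys fully down together, hold them down for two full seconds, and let them come up again. Then press the round green start key fully down, where it stays, and move clear. Do not press the green key before the lock is released, never press the round white timer key, and do not move the pot, its lid or the other things standing about.

Things in the scene. Friction and masses are not known exactly. Their poses are not given: they have to be found in the camera images.
- hob: portable induction hob that stands fixed: grey case 320 mm deep (x) by 270 mm wide (y), black glass cooking surface 62 mm high over its rear part. Origin: centre of its underside. Its own x axis points from its front edge (towards the robot, with the control strip) to its rear, y to its left, z up. The control strip is a light panel along its front, 60 mm above the worktop; its four keys stand in one row along the hob's y, 124 mm in front of the origin
- lock_left_top (a point): centre of the top face of the left orange lock key (hob y = +29 mm, 70 mm above the worktop when up). Square key, 30 mm along the hob's x by 26 mm along its y; the centres of the two orange keys are 58 mm apart and the gap between them is 32 mm. It moves straight down with the key. The points' axes are parallel to the hob's
- lock_right_top (a point): the same for the right orange lock key (hob y = -29 mm)
- start_top (a point): centre of the top face of the green start key: round, 30 mm in diameter, 70 mm above the worktop when up. It stands 95 mm to the left or to the right of the middle of the control strip: the start and timer keys may have changed places
- timer_top (a point): centre of the top face of the white timer key, the same size as the start key, at the other end of the strip. Not to be pressed
- lock_left (a joint): travel of the left orange key: 0 = up, 0.007 = fully pressed down (m). Spring key: 1 N starts it, about 4 N holds it at the bottom; it comes up by itself. It counts as fully down beyond 0.005
- lock_right (a joint): the same for the right orange key
- start (a joint): travel of the green key: 0 = up, 0.007 = fully pressed down (m). No spring: it slides with about 3 N of friction and stays where it is pushed. It counts as fully down beyond 0.005
- timer (a joint): travel of the white key: 0 = up, 0.007 = fully pressed down (m). Spring key like the orange ones
- black_pot: black pot with two ears, 166 x 205 x 86 mm, standing on the hob's ring, centre about 65 mm behind the hob's origin, its front wall about 100 mm behind the row of keys. Origin: centre of its underside
- pot_lid: glass lid with a dark knob lying on the pot, 171 mm in diameter, 45 mm high; the knob's top is about 195 mm above the worktop. Origin: centre of its underside
- mug_red: red-brown mug, 112 x 86 x 94 mm, on the worktop to the left of the hob. Origin: centre of its underside
- spice_jar: spice jar with a dark cap, 44 mm in diameter, 105 mm high, on the worktop to the left of the hob. Origin: centre of its underside
- green_bowl: pale green round tub, 97 mm in diameter, 52 mm high, on the worktop to the right of the hob. Origin: centre of its underside
- match_box: small black box, 37 x 58 x 21 mm, on the worktop to the right of the hob. Origin: centre of its underside
Not all that is in view belongs to the job. There is more than one size of the black_pot; the one meant has the size given above.

How it is judged:
On the way, in this order (a step that is already met when the one before it is completed fails the run):
1. both orange keys are fully down together under the fingers, held for 1.8 s without a break, the green key still up (value of joint each of lock_left, lock_right above 0.005 m and value of joint start below 0.003 m and contact force between the fingers and hob above 1 N), for 1.8 s.
2. both orange keys have come up again, the green key still up (value of joint each of lock_left, lock_right below 0.001 m and value of joint start below 0.003 m), for 0.1 s.
3. the green start key is fully down (value of joint start above 0.005 m), for 0.1 s.
At the end, for the whole second after the job is handed in: The green start key is down (beyond 5 of its 7 mm), both orange keys and the white key are up (within 1 mm), and the pot, lid, mug, spice jar, tub and box are at rest within 20 mm of where they stood (value of joint start above 0.005 m and value of joint each of lock_left, lock_right, timer below 0.001 m and distance of each of black_pot, pot_lid, mug_red, spice_jar, green_bowl, match_box from where it was at the start of the episode below 0.02 m and linear speed of each of black_pot, pot_lid, mug_red, spice_jar, green_bowl, match_box below 0.02 m/s); the robot touches nothing.
It fails at once if one orange key is fully down (5 mm) while the other is still up (1 mm): they must go down together ((value of joint lock_left above 0.005 m and value of joint lock_right below 0.001 m) or (value of joint lock_right above 0.005 m and value of joint lock_left below 0.001 m)).
It fails at once if the white timer key is pressed (3 mm) (value of joint timer above 0.003 m).
It fails at once if the pot, its lid, the mug, the spice jar, the tub or the box is pushed or lifted more than 20 mm from its place (distance of any of black_pot, pot_lid, mug_red, spice_jar, green_bowl, match_box from where it was at the start of the episode above 0.02 m).
It also fails if it takes over 42 s, if anything falls off the work surface, if the arm or the gripper's body presses on something with over 40 N, if the wrist force passes 120 N, or if a joint passes its speed limit or range.

## Working session

There is one attempt and no reset: what is moved stays moved. The work goes in short steps, each a Python script; the robot and the scene stay as the last script left them, time stands still between calls to the robot, and variables do not carry over. Pictures are saved under pics/ and viewed, at most 10 in all, crops included, and the job is handed in when it is done.

```bash
mkdir -p pics
python3 - <<'E'
from rig import robot
import cv2
for n in("scene","top"):
    cv2.imwrite(f"pics/{n}0.png",robot.grab_frame(n)[:,:,::-1]); print(robot.camera_info(n))
s=robot.get_state();print(s["time"],s["ee_pos"],s["tool_rot"],s["opening"],s["force"])
E
```

```text
{'fx': 513.5724521647194, 'fy': 513.5724521647194, 'cx': 284.0058089002343, 'cy': 200.12761430681752, 'rvec': array([ 1.29749969, -2.16440761,  1.00086068]), 'tvec': array([0.16029491, 0.41206211, 1.06966352])}
{'fx': 425.46300898710865, 'fy': 425.46300898710865, 'cx': 285.54223692899694, 'cy': 217.9352206386366, 'rvec': array([ 2.21044237, -2.21415725,  0.08221315]), 'tvec': array([-0.11093008,  0.50915467,  1.10105161])}
0.1 [ 0.22111071 -0.58426642  0.22390163] [[ 9.35269080e-01  3.53937230e-01 -4.30999260e-04]
 [ 3.53937487e-01 -9.35268594e-01  9.55268350e-04]
 [-6.49950374e-05 -1.04597975e-03 -9.99999451e-01]] 0.09411880721587572 [ 0.17603694 -0.62751883 -0.54515375]
```

View pics/scene0.png

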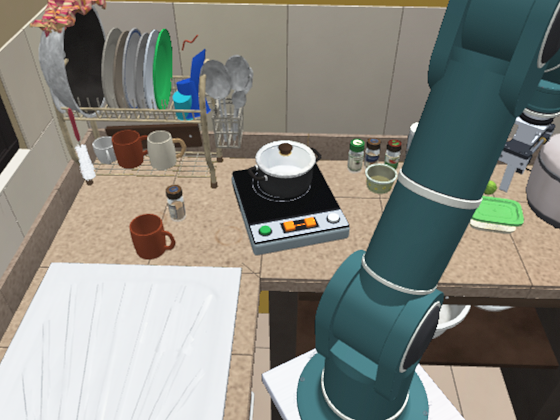

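View pics/top0.png

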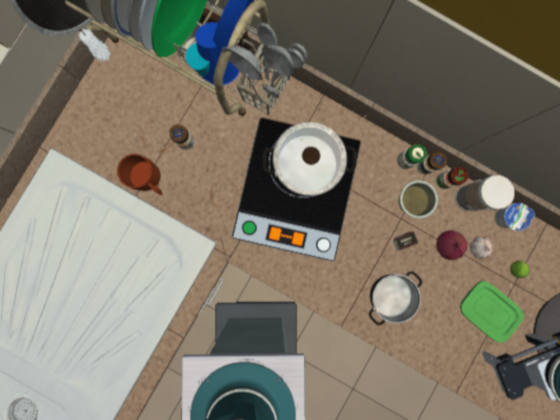

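The top view shows the green key at about (249,228), orange keys at (276,233) and (299,238), and the white key at (323,244), all on the hob strip. The only other green things are jar lids, a tub and a lime, all off the hob. The other red mugs stand in the rack and there is a second pot at (396,298); neither is part of the job. Next I take close crops.

Run:
```python
import cv2
for n,(x,y,w,h) in dict(top=(225,200,130,70),scene=(240,195,120,65)).items():
    i=cv2.imread(f"pics/{n}0.png")[y:y+h,x:x+w]; cv2.imwrite(f"pics/{n}0c.png",cv2.resize(i,None,fx=6,fy=6,interpolation=cv2.INTER_CUBIC))
```

```text
(no output)
```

View pics/top0c.png

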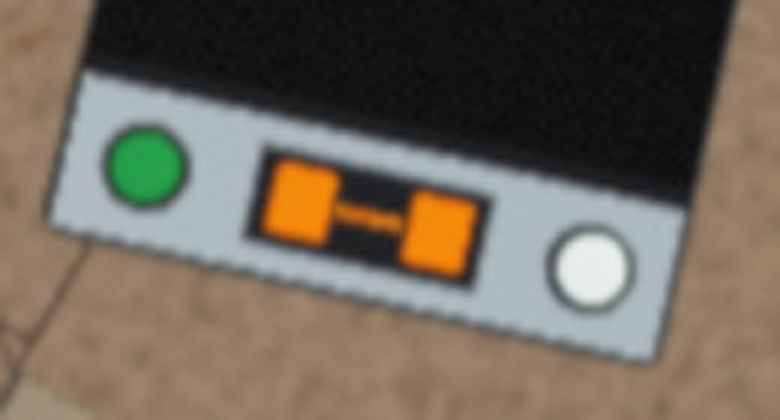

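View pics/scene0c.png

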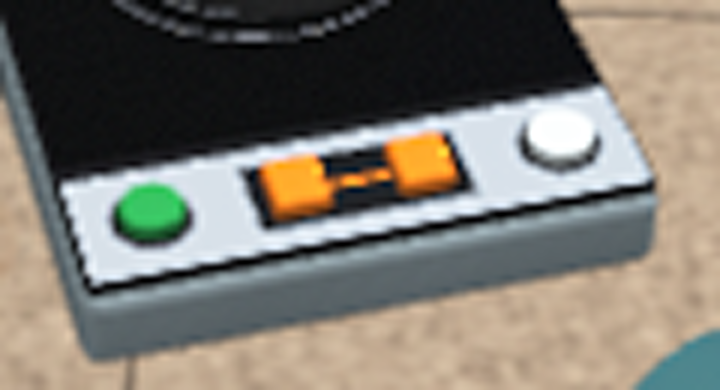

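Both crops agree: the green start key is at the strip's left end (top crop 146,167), the orange keys are at (301,204) and (438,235), and the white key is at (591,269). Next I compute their positions.

```bash
cat > loc.py <<'E'
import numpy as np, cv2
from scipy.optimize import least_squares
from rig import robot
def locate(sets):
    "fit hob key row (centre x,y, yaw) to pixels of green(+95) L(+29) R(-29) white(-95)"
    off=np.array([95,29,-29,-95])/1000
    def res(p,names=sets):
        u=np.array([-np.sin(p[2]),np.cos(p[2])])
        P=np.c_[p[:2]+off[:,None]*u,np.full(4,.07)]
        return np.concatenate([(cv2.projectPoints(P,c["rvec"],c["tvec"],np.array([[c["fx"],0,c["cx"]],[0,c["fy"],c["cy"]],[0,0,1]]),None)[0][:,0]-sets[n]).ravel() for n in names for c in [robot.camera_info(n)]])
    for names in [[n] for n in sets]+[list(sets)]:
        r=least_squares(res,[.5,0,0],args=(names,)); print(names,r.x.round(4),np.abs(r.fun).max().round(2))
    return r.x
if __name__=="__main__":
    cr=lambda a,o:(np.array(a)+.5)/6-.5+np.array(o)
    p=locate(dict(top=cr([(146,167),(301,204),(438,235),(591,269)],(225,200)),scene=cr([(151,205),(294,180),(421,158),(559,130)],(240,195))))
    np.save("row.npy",p)
    cx,cy,a=p; y=np.array([-np.sin(a),np.cos(a),0]);x=np.array([np.cos(a),np.sin(a),0])
    for s in(1,-1):
        R=np.c_[s*x,-s*y,[0,0,-1]]
        print(s,robot.ik([cx,cy,.15],R),robot.ik([cx,cy,.08],R))
E
python3 loc.py
```

```text
['top'] [ 0.4614 -0.1115 -0.227 ] 0.29
['scene'] [ 0.4607 -0.1116 -0.2272] 0.24
['top', 'scene'] [ 0.4612 -0.1116 -0.2271] 0.34
1 [ 0.42391519  0.2574513  -0.28603091  2.04213554  0.09540861  0.85429396
 -1.71385115] [ 0.37098361  0.36923611 -0.23155274  2.09137266  0.12982998  0.6941503
 -1.74339114]
-1 [ 0.77397671  0.31408578 -0.69516948  2.03161412  0.25916803  0.88222738
  1.28013358] [ 0.71336346  0.4325393  -0.64009008  2.08065221  0.37916262  0.7428518
  1.1770833 ]
```

```bash
cat > h.py <<'E'
import numpy as np, cv2
from rig import robot
cx,cy,a=np.load("row.npy"); y=np.array([-np.sin(a),np.cos(a),0]); x=np.array([np.cos(a),np.sin(a),0])
R=np.c_[x,-y,[0,0,-1]]
at=lambda v,z:np.array([cx,cy,z])+v*y      # hob y offset, fingertip height z
def T(v,z): return at(v,z+.019)
def st():
    s=robot.get_state(); print(round(s["time"],2),s["ee_pos"].round(4),s["force"].round(1),round(s["opening"],4))
E
python3 - <<'E'
from h import *
robot.move_ptp(T(0,.16),R); robot.gripper_to(.0455); robot.move_linear(T(0,.085)); st()
ims=[]
for n,(u,v) in dict(top=(225,190),scene=(230,180)).items():
    i=robot.grab_frame(n)[v:v+90,u:u+130,::-1]; ims.append(cv2.resize(i,None,fx=6,fy=6,interpolation=cv2.INTER_CUBIC)[:,:,:])
cv2.imwrite("pics/hover.png",cv2.resize(np.vstack(ims),(430,595)))
E
```

```text
3.56 [ 0.4615 -0.1116  0.1045] [ 1.  -0.1  0.3] 0.0451
```

View pics/hover.png

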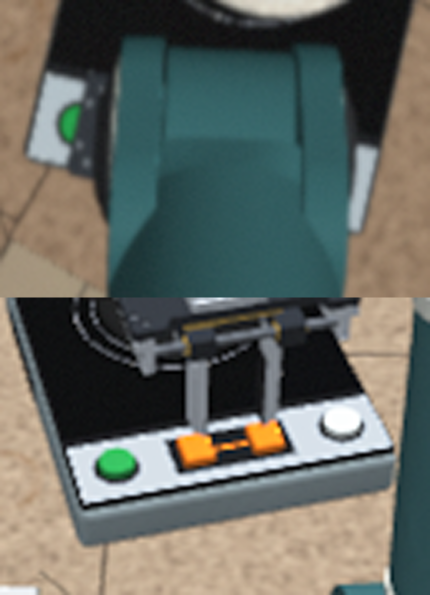

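The scene panel shows both tips, at (197,435) and (268,420), right above the orange keys. Press.

Run:
```python
from h import *
robot.move_linear(T(0,.074),.05); st()
print(robot.move_linear(T(0,.061),.03,threshold=20)); st()
robot.pause(.1); st()
```

```text
4.03 [ 0.461  -0.1115  0.0927] [0.4 0.7 0. ] 0.0456
True
4.44 [ 0.4617 -0.1117  0.082 ] [-6.3  2.5 21.2] 0.0455
4.54 [ 0.4616 -0.1117  0.082 ] [-6.2  1.7 20.9] 0.0454
```

The fingertips are at z = 0.063 with about 21 N, so the keys are bottomed. Hold, release, then start key.

Run:
```python
from h import *
robot.pause(1.0); st()
i=robot.grab_frame("scene")[180:270,230:360,::-1]
robot.pause(1.2); st()
robot.move_linear(T(0,.095),.06); st()
robot.pause(.3)
j=robot.grab_frame("scene")[180:270,230:360,::-1]
cv2.imwrite("pics/press.png",cv2.resize(np.vstack([i,j]),(430,595),interpolation=cv2.INTER_CUBIC))
```

```text
5.54 [ 0.4616 -0.1117  0.082 ] [-5.2  1.  21.5] 0.0453
6.79 [ 0.4617 -0.1117  0.082 ] [-5.1  1.8 20.4] 0.0455
7.48 [ 0.461  -0.1116  0.1139] [ 1.4 -0.8 -0.4] 0.0454
```

View pics/press.png

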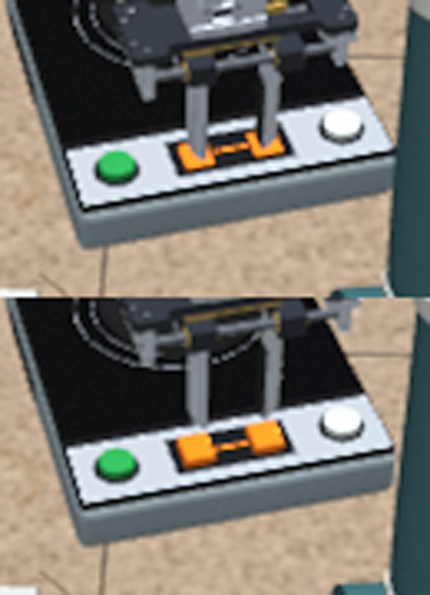

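The upper panel shows both orange keys pressed flush under the tips at (197,155) and (265,145). The lower panel shows both up again and the green key still up.

Run:
```python
from h import *
robot.move_linear(T(0,.13)); robot.gripper_to(0.002)
robot.move_linear(T(.095,.13)); robot.move_linear(T(.095,.075),.1); st()
print(robot.move_linear(T(.095,.061),.03,threshold=18)); st()
robot.pause(.3); st()
robot.move_linear(T(.095,.12),.1)
robot.move_linear(T(0,.2)-.08*x); robot.pause(.3); st()
ims=[cv2.resize(robot.grab_frame(n)[:,:,::-1][v:v+130,u:u+190],None,fx=2.2,fy=2.2,interpolation=cv2.INTER_CUBIC) for n,(u,v) in dict(top=(200,150),scene=(200,130)).items()]
cv2.imwrite("pics/end.png",np.vstack(ims))
```

```text
10.53 [ 0.4828 -0.0191  0.0944] [ 0.   0.6 -0.3] 0.0023
True
10.97 [ 0.4833 -0.0191  0.0821] [-4.2 -0.5 17. ] 0.002
11.27 [ 0.4833 -0.0191  0.0821] [-3.7  0.3 16.4] 0.002
13.43 [ 0.3833 -0.0933  0.2188] [-0.7  0.5  0.9] 0.0019
```

View pics/end.png

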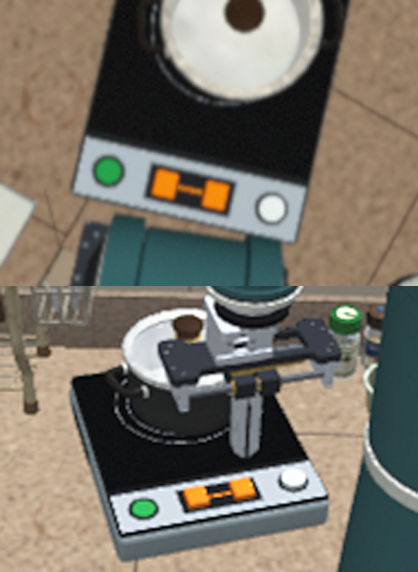

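The green key at (143,508) in the scene panel is flat and down. The orange and white keys are up, the pot hasn't moved and the arm is clear.

```bash
python3 -c "
from rig import robot
print(robot.sign_off())"
```

```text
the job is handed in; nothing more can be done
None
```

I held both orange keys down together for over two seconds and let them come up, then pressed the green start key fully down; the white timer key was never touched, the arm is clear, and the job was handed in at about 13.5 s with no verdict returned.

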